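# Shut the plane-iron case: fold the flap and tuck it under the lip

## Task

Shut the grey plane-iron case: with the fingertips push its open aluminium flap over from behind until it lies flat over the irons, then, keeping it pressed down, push it forward by its thumb ledge until its free edge is tucked fully home beneath the retaining lip, and let go so that the lip alone keeps it shut. Push only on the flap's outer side: do not pinch it or touch its cork lining, do not pick anything up, and leave the irons and everything else on the bench where they are.

Things in the scene. Friction and masses are not known exactly. Their poses are not given: they have to be found in the camera images.
- case: Grey sheet-steel plane-iron case, fixed to the bench, 130 (its x) x 150 (its y) x 52 mm high. Origin: centre of its underside, on the bench; z up. Hinge side at its +y, retaining lip at its -y. The side walls are 40 mm high, the flap lies just on top of them when shut.
- flap (a joint): Angle (rad) of the flap about its hinge, which lies along the case's x, 42.5 mm above the bench: 0 = flat over the case, pointing to the case's -y (its stop), 1.57 = upright; it starts leaning back past upright. Aluminium, 110 mm wide, 100 mm from hinge to free edge, 3 mm thick. A spring (2 to 3 N felt half-way along it when flat) lifts it again unless the lip retains it.
- hinge_pin (a joint): Travel (m) of the flap's hinge pin in its slots towards the lip (case's -y): 0 = drawn back, 0.022 = fully home. Stiff: 7 N moves it, it stays where left. At 0 the flat flap ends 8 mm short of the lip; fully home it reaches 14 mm beneath it. If the pin is more than 8 mm along before the flap is down, the flap lands on top of the lip.
- flap_hinge (a point): Point on the hinge axis at the middle of the flap's width (moves with the pin); 62 mm to the case's +y of its origin when the pin is at 0, 42.5 mm above the bench. Its axes turn with the flap: from the hinge the flap runs along its own -y, and its outer face looks along its own +z.
- ledge (a point): Middle of the foot of the thumb ledge on the flap's outer face: a raised cross rib 86 mm wide with a steep face 7.5 mm high towards the hinge and a slope towards the free edge. 62 mm from the hinge axis. A fingertip on its hinge side can press the flap down and push it to the lip. Axes as flap_hinge.
- flap_edge (a point): Middle of the flap's free edge, 100 mm from the hinge axis, half-way through its thickness. Axes as flap_hinge.
- lip_edge (a point): Middle of the lower edge of the steel retaining lip, where it begins, 46 mm to the case's -y of its origin, 49 mm above the bench. The lip is 3 mm thick, as wide as the case, runs from here to the end of the case (its -y), and leaves 5 mm above the top of the flap lying flat.
- flap_liner: Cork lining on the inner side of the flap, 94 x 76 x 2 mm, inset from the flap's edges; it must not be touched by the fingers. Origin on the hinge.
- iron0: Loose plane iron (blade) lying in the case, 44 x 86 x 7 mm; origin under its centre.
- iron1: Second loose plane iron, lying beside the first, same size.
- glue: Bystander: loose white glue bottle with nozzle, 42 mm across, 112 mm tall; origin under its centre.
- whetstone: Bystander: loose whetstone on a wooden base, 75 x 200 x 40 mm; origin under its centre.
- plane: Bystander: loose wooden hand plane with its iron standing out of the top, 64 x 190 x 66 mm; origin under its centre.
- guide: Bystander: loose brass honing guide, 60 x 26 x 29 mm; origin under its centre.
- pencil: Bystander: loose flat carpenter's pencil, 160 x 13 x 7 mm; origin under its centre.
- tape: Bystander: loose black tape measure, 65 x 32 x 62 mm; origin under its centre.
- hammer: Bystander: loose hammer lying down, 240 mm long; origin under the tool.

How it is judged:
By the outcome, as a careful person would: the job done as asked, in the order asked, and still so for the second after the job is handed in, with the robot touching nothing.
It also fails if it takes over 38 s, if anything falls off the work surface, if the arm or the gripper's body presses on something with over 40 N, if the wrist force passes 120 N, or if a joint passes its speed limit or range.

## Robot

A 7-joint arm with a two-finger parallel gripper is mounted at the origin on the work surface. World frame = base frame: x ahead of the robot, y to its left, z up, the work surface at z = 0. Lengths are in m, angles in rad, forces in N, time in s.
With the tool pointing down it reaches from about 0.4 to 0.875 m from the base axis. Payload 19.3 kg.
Tool frame: the origin (TCP) lies at the very end of the fingers, on their centre line; the grasp point (between the pads) lies bot.grasp_offset behind it (bot.grasp_offset is the distance from the TCP to the grasp point, in m); z points along the fingers, y is the direction in which the jaws open and shut (so a half turn about z gives the same grasp; the last joint's range is limited). The gripper opens to 85 mm and grips with 20 to 120 N. Pads are 22 mm wide; open, the fingers measure 114 mm over their backs; the gripper's body (76 mm by 85 mm) begins 54 mm behind the grasp point. The pads swing forward as they close: fully open they stand 13 mm farther back than shut.
Start: joints at [1.084, 0.521, -0.036, 1.599, 0.021, 1.021, -0.113], TCP at [0.253, -0.571, 0.231] pointing down, gripper open.
Joint ranges: [-2.91, 2.91], [-0.3, 2.13], [-1.5, 1.42], [0.17, 2.43], [-1.26, 4.41], [0.16, 1.93], [-2.52, 2.52]. Speed limits (rad/s): [1.89, 1.89, 2.39, 2.39, 3.01, 3.01, 3.01].

## Interface

Orientations are given as [roll, pitch, yaw] about the fixed x, y, z axes, in that order (R = Rz(yaw) Ry(pitch) Rx(roll)).
In Python, from workcell import bot gives the robot as it stands. The module is installed in compiled form; this text tells all that it offers.
- The arm moves only by the shell command python3 -m handwheel 'ROWS' [OPENING] [FORCE]. ROWS is JSON, a list of rows, each a list of 6 numbers: the shift along the tool's x, y, z as a fraction of full scale, then the turn, a rotation vector about the tool's x, y, z as a fraction of full scale. In form: [[x, y, z, rx, ry, rz], ...]. A call has 1 to 8 rows; each row shifts and turns the commanded pose from where the row before left it, along the tool's axes as they then stand; what a row does not reach is not made up. Full scale, the value 1, is 0.025 m for a shift and 360 degrees for a turn. A row lasts 1/8 s, in which the tool goes at most 62.5 mm and 10.7 degrees, less where a joint would pass 70% of its speed; a pose out of reach is approached as far as the arm can. A call with a number of a shift or a turn outside -1 to 1 is refused whole. A call with a gripper value outside its range is refused whole. OPENING is the closure, from -1 (fully open) to 1 (shut), set as the call begins (- or left out, the last holds). The fingers move at their own pace and stop on an object; FORCE is the grip in N (left out, the last holds). Time passes only in rows, so rows that do not move let the fingers close. It gives the time, the measured TCP pose, the force and the opening at its end, in the units of the state.
- bot.observe(): the state, without advancing time (a new reading comes with each control period).
- bot.grab_frame(name): name is "scene" or "top"; returns a dict with "pixels" (480x640x3 uint8, blue, green, red), "vertical_fov" (degrees; the focal length in pixels is half the picture's height over the tangent of half this angle, whatever the lens; pixels are square), "cx", "cy" (the principal point, pixels), "R" (3x3) and "t" (3): a world point X has camera coordinates R X + t. Camera axes: x right, y down, z forward; pixel columns grow to the right and rows downward; lengths in m; the calibration is good to about 2 mm. A picture is of the moment at which its call begins. There is no depth.
- bot.job_done(): hands the job in, once; it reports no verdict.
Trained networks look in a picture, given as the dict that the camera call returned (one of the last four; its "shot" number tells which), for a name from the list of things; names that differ only in an ending like _2 or _b are one class to them, and where a whole thing is asked for, a point or a joint stands for the part that bears it (a point fixed in the world has none). Each returns a list of dicts, best first, with "score" (0 to 1); they miss things now and then, are a little off and sometimes report something else, mostly with a low value. They report only what shows in the picture. A call takes as long as a camera call.
- bot.trace(picture, thing): "region" (480x640 bool, what is visible of it) and "point" ([column, row] in pixels, amid what is visible of it).
The state is a dict: "clock": time; "qpos": joint angles; "qd": joint speeds; "joint_efforts": joint torques, N m; "position": TCP position; "tool_rot": TCP orientation; "force": force on the tool from outside, world axes, zero at the start; "moment": the same for the moment, N m; "grip_width": finger opening in m.
Only numpy, scipy, OpenCV 4.12 (cv2) and the standard library are available. Lean on these libraries where they do the work, as an engineer would, in place of code of your own. Each camera call takes 0.05 s, during which the arm holds its last target.

## Working session

There is one attempt and no reset: what is moved stays moved. The work goes in short steps, Python scripts to look and compute and a shell command to move; the robot and the scene stay as the last step left them, time stands still between calls to the robot, and variables do not carry over. Pictures are saved under pics/ and viewed, and the job is handed in when it is done.

```bash
mkdir -p pics; ls; python3 - <<'E'
from workcell import bot
import cv2,numpy as np
s=bot.observe()
print(s['clock'],s['position'],s['tool_rot'],s['force'],s['grip_width'],bot.grasp_offset)
for n in ("scene","top"):
    f=bot.grab_frame(n); cv2.imwrite(f'pics/{n}0.png',f['pixels'])
    print(n,f['vertical_fov'],f['cx'],f['cy'],np.array(f['R']).round(4).tolist(),np.array(f['t']).round(4).tolist())
    for th in ("case","flap","flap_liner","iron0","ledge","flap_edge","flap_hinge","lip_edge"):
        r=bot.trace(f,th)
        print(th,[(round(a['score'],2),np.round(a['point'],1).tolist(),int(a['region'].sum())) for a in r[:3]])
E
```

```text
pics
0.0 [ 0.25286232 -0.57120617  0.23071419] [-3.14045259e+00  8.96947399e-05  4.16820915e-01] [-0.07714361 -0.29248425 -0.20019668] 0.08543398596166875 0.0187
scene 54.26407083054232 311.6485171508635 239.5365318680503 [[0.5633, 0.8261, -0.0173], [0.4331, -0.313, -0.8453], [-0.7037, 0.4686, -0.5341]] [-0.2799, -0.1898, 1.5981]
case [(0.89, [374.6, 230.3], 2326)]
flap [(0.81, [386.4, 214.2], 770), (0.42, [362.1, 238.5], 269)]
flap_liner [(0.94, [386.9, 217.2], 410), (0.4, [386.7, 215.2], 713)]
iron0 [(0.74, [361.3, 239.4], 235), (0.5, [353.0, 247.9], 34)]
ledge [(0.97, [384.6, 213.9], 812), (0.2, [150.2, 342.2], 2910)]
flap_edge [(0.82, [387.4, 216.5], 784)]
flap_hinge [(0.74, [388.4, 215.2], 773)]
lip_edge [(0.57, [375.8, 233.7], 2504)]
top 50.510891873133964 319.26556087650084 241.9106642588956 [[-0.0086, -0.9998, -0.0153], [-0.9967, 0.0098, -0.08], [0.0801, 0.0145, -0.9967]] [-0.0126, 0.5814, 1.1068]
case []
flap [(0.66, [230.9, 235.6], 1270)]
flap_liner [(0.69, [231.5, 231.7], 680), (0.41, [232.0, 234.2], 1164)]
iron0 [(0.68, [257.5, 259.1], 701), (0.6, [267.6, 235.2], 682)]
ledge [(0.79, [229.2, 235.0], 1235)]
flap_edge [(0.66, [229.8, 233.7], 1265), (0.17, [247.5, 242.2], 3338)]
flap_hinge [(0.81, [231.6, 231.0], 1249)]
lip_edge [(0.66, [250.5, 240.9], 3344), (0.64, [523.1, 230.8], 3226)]
```

View pics/scene0.png

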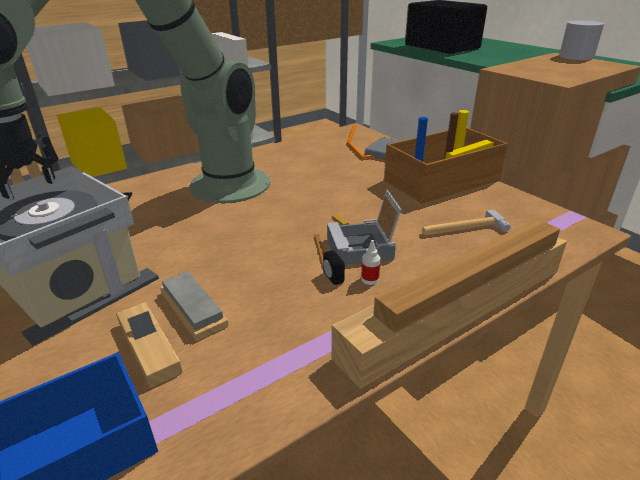

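View pics/top0.png

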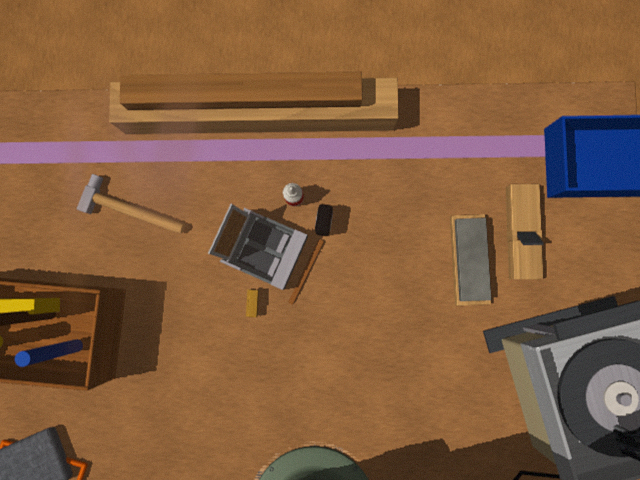

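```bash
python3 - <<'E'
import cv2
a=cv2.imread('pics/scene0.png')[170:290,310:450]; cv2.imwrite('pics/scz.png',cv2.resize(a,None,fx=5,fy=5,interpolation=cv2.INTER_CUBIC))
a=cv2.imread('pics/top0.png')[190:300,190:320]; cv2.imwrite('pics/tpz.png',cv2.resize(a,None,fx=5,fy=5,interpolation=cv2.INTER_CUBIC))
E
```

```text
(no output)
```

View pics/scz.png

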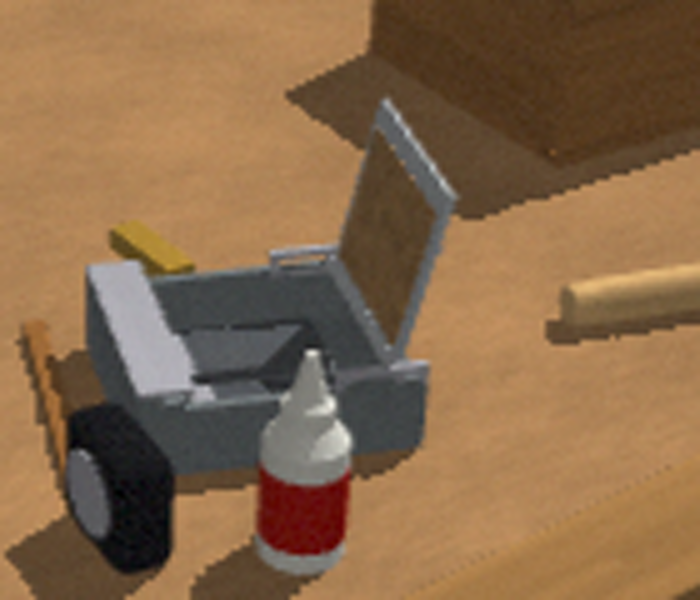

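View pics/tpz.png

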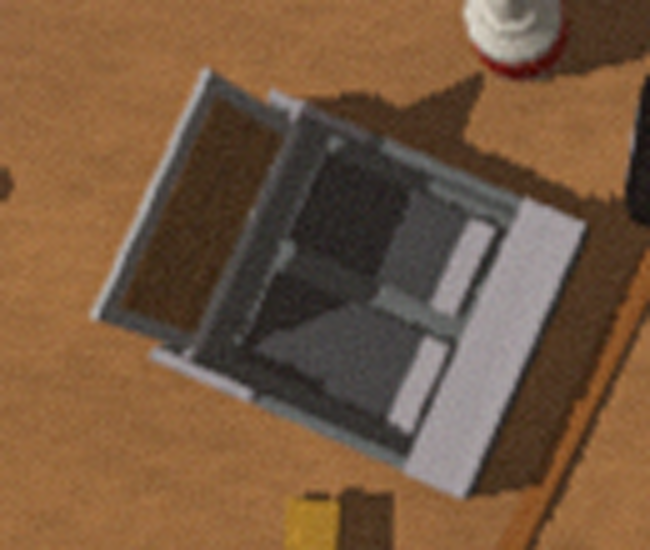

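```bash
cat > h.py <<'E'
import numpy as np
def cam(f):
    F=240/np.tan(np.radians(f['vertical_fov'])/2)
    return F,f['cx'],f['cy'],np.array(f['R']),np.array(f['t'])
def proj(c,X):
    F,cx,cy,R,t=c; p=np.atleast_2d(X)@R.T+t
    return np.c_[cx+F*p[:,0]/p[:,2],cy+F*p[:,1]/p[:,2]]
def c2w(x,y,yaw,P):
    P=np.atleast_2d(P).astype(float);c,s=np.cos(yaw),np.sin(yaw)
    return np.c_[x+c*P[:,0]-s*P[:,1],y+s*P[:,0]+c*P[:,1],P[:,2]]
def flap(a,px,d,h=0.0015*0,pin=0):
    # point at distance d along flap from hinge, h offset along outer normal, case coordinates
    return [px,0.062-pin-d*np.cos(a)+h*np.sin(a),0.0425+d*np.sin(a)+h*np.cos(a)]
E
python3 - <<'E'
from h import *
from workcell import bot
from scipy.optimize import least_squares
import pickle
cs={n:cam(bot.grab_frame(n)) for n in("scene","top")}
pickle.dump(cs,open('cams.pkl','wb'))
T=lambda u,v:((u+.5)/5-.5+190,(v+.5)/5-.5+190)
S=lambda u,v:((u+.5)/5-.5+310,(v+.5)/5-.5+170)
stat_t=[([.065,-.075,.052],T(585,222)),([-.065,-.075,.052],T(463,497)),([.065,-.046,.052],T(525,200)),([-.065,-.046,.052],T(405,468))]
stat_s=[([-.065,-.075,.052],S(90,266)),([-.065,-.046,.052],S(135,262)),([.065,-.046,.052],S(197,372))]
def res(p,full=False):
    x,y,w,a=p; r=[]
    for n,l in(("top",stat_t),("scene",stat_s)):
        for P,uv in l: r.append(proj(cs[n],c2w(x,y,w,P))[0]-uv)
    for n,px,uv in(("top",.055,T(207,70)),("top",-.055,T(95,318)),("scene",.055,S(455,195)),("scene",-.055,S(385,99))):
        r.append(proj(cs[n],c2w(x,y,w,flap(a,px,.1)))[0]-uv)
    return np.array(r) if full else np.ravel(r)
s=least_squares(res,[.6,.1,-.42,1.9],loss='soft_l1')
print(s.x); print(res(s.x,True).round(1).tolist())
x,y,w,a=s.x
for nm,P in(("hinge",[0,.062,.0425]),("edge",flap(a,0,.1)),("lip",[0,-.046,.049])): print(nm,c2w(x,y,w,P)[0].round(4))
for n in cs: print(n,cs[n][0])
E
```

```text
[ 0.56802618  0.10384647 -0.42079711  1.78204571]
[[0.0, -0.1], [0.1, 0.0], [-0.2, -1.0], [-0.6, 0.4], [-1.2, -0.4], [0.3, -0.7], [-0.5, 3.1], [-0.1, -0.7], [-0.5, -0.1], [-0.5, -0.0], [-0.5, -0.4]]
hinge [0.5934 0.1604 0.0425]
edge [0.6019 0.1796 0.1403]
lip [0.5492 0.0619 0.049 ]
scene 468.35519768613443
top 508.74747198590995
```

```bash
python3 -m handwheel '[[0,0,-0.6,0,0,-0.02],[0,0,-0.4,0,0,-0.025],[0,0,0,0,0,-0.025],[0,0,0,0,0,-0.025],[0,0,0,0,0,-0.0217],[0.5,0,0,0,0,0],[1,0.1,0,0,0,0],[1,0.1,0,0,0,0]]' 1 40
```

```text
clock: 2.0
position: [0.2837, -0.5151, 0.2563]
tool_rot: [3.142, -0.0, 1.146]
force: [-0.4, -0.6, 0.2]
grip_width: 0.0003
```

```bash
python3 - <<'E'
from h import *; import pickle
cs=pickle.load(open('cams.pkl','rb'))
F,cx,cy,R,t=cs['top']
def ray(u,v,z):
    d=R.T@np.array([(u-cx)/F,(v-cy)/F,1]); o=-R.T@t; return o+d*(z-o[2])/d[2]
x,y,w=.568,.1038,-.4208
for n,u,v,z in(("glue",292,192,.08),("hammer end",184,230,.02),("box corner",98,290,.1),("tape",324,220,.05)):
    p=ray(u,v,z); d=p[:2]-[x,y]; print(n,p.round(3),'case',round(d[0]*np.cos(w)+d[1]*np.sin(w),3),round(-d[0]*np.sin(w)+d[1]*np.cos(w),3))
E
```

```text
glue [0.684 0.038 0.08 ] case 0.132 -0.013
hammer end [0.611 0.285 0.02 ] case -0.034 0.183
box corner [0.48  0.439 0.1  ] case -0.217 0.27
tape [ 0.627 -0.029  0.05 ] case 0.108 -0.097
```

```bash
python3 -m handwheel '[[1,0.03,0,0,0,-0.0006],[1,0.03,0,0,0,0],[1,0.03,0,0,0,0],[1,0.03,0,0,0,0],[1,0.03,0,0,0,0],[1,0.03,0,0,0,0],[1,0.03,0,0,0,0],[1,0.03,0,0,0,0]]'; python3 -m handwheel '[[1,0,0,0,0,0],[1,0,0,0,0,0],[1,0,0,0,0,0],[1,0,0,0,0,0],[1,0,0,0,0,0],[1,0,0,0,0,0],[1,0,0,0,0,0],[1,0,0,0,0,0]]'
```

```text
clock: 3.0
position: [0.37, -0.3345, 0.2564]
tool_rot: [3.141, 0.0, 1.152]
force: [-0.2, -0.1, 0.1]
grip_width: -0.0001
clock: 4.0
position: [0.4506, -0.1518, 0.2564]
tool_rot: [3.141, 0.0, 1.152]
force: [-0.7, -0.8, -0.0]
grip_width: -0.0003
```

```bash
python3 -m handwheel '[[1,0.02,0,0,0,0],[1,0.02,0,0,0,0],[1,0.02,0,0,0,0],[1,0.02,0,0,0,0],[1,0.02,0,0,0,0],[1,0,0,0,0,0],[1,0,0,0,0,0],[1,0,0,0,0,0]]'; python3 -m handwheel '[[1,0,0,0,0,0],[1,0,0,0,0,0],[1,0,0,0,0,0],[1,0,0,0,0,0],[1,0,0,0,0,0],[1,0,0,0,0,0],[1,0,0,0,0,0],[0.6,0,0,0,0,0]]'; python3 -c "
from workcell import bot; print(bot.observe()['qpos'])"
```

```text
clock: 5.0
position: [0.5337, 0.03, 0.2564]
tool_rot: [3.142, 0.0, 1.152]
force: [-0.1, 0.1, -0.6]
grip_width: -0.0001
clock: 6.0
position: [0.6104, 0.204, 0.2562]
tool_rot: [-3.141, -0.0, 1.154]
force: [-0.2, -0.9, -0.1]
grip_width: 0.0001
[-0.10852048  0.56389332 -0.47415374  1.50101511  0.2712626   1.14252174
 -1.0499477 ]
```

```bash
python3 -m handwheel '[[0.6,0,0,0,0,0],[0,0.05,1,0,0,0],[0,0,1,0,0,0],[0,0,1,0,0,0],[0,0,1,0,0,0],[0,0,1,0,0,0],[0,0,1,0,0,0],[0,0,0.6,0,0,0]]'; python3 - <<'E'
from workcell import bot
import cv2,numpy as np
s=bot.observe(); print(s['position'],s['force'])
a=bot.grab_frame("scene")['pixels'][140:290,290:470]; b=bot.grab_frame("top")['pixels'][150:300,130:310]
cv2.imwrite('pics/p1.png',np.hstack([cv2.resize(i,(400,333),interpolation=cv2.INTER_CUBIC) for i in(a,b)]))
E
```

```text
clock: 7.0
position: [0.6178, 0.2153, 0.0902]
tool_rot: [-3.141, 0.001, 1.153]
force: [-0.4, 0.5, 0.9]
grip_width: 0.0002
[0.61784202 0.21530363 0.0902029 ] [-0.3566684   0.51232551  0.90890758]
```

View pics/p1.png

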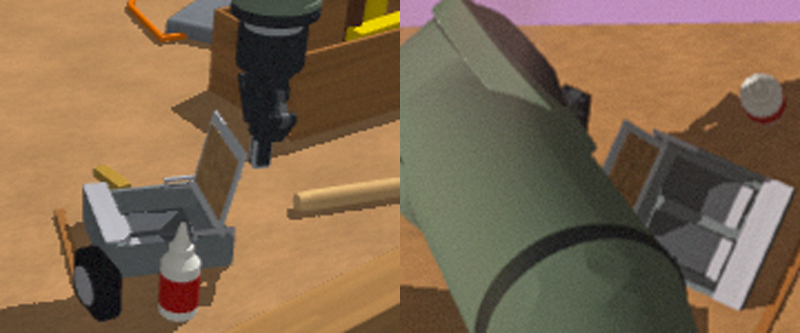

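```bash
python3 -m handwheel '[[-0.2,0,0,0,0,0],[-0.2,0,0,0,0,0],[-0.2,0,0,0,0,0],[-0.2,0,0,0,0,0],[-0.2,0,0,0,0,0],[-0.2,0,0,0,0,0],[-0.2,0,0,0,0,0],[-0.2,0,0,0,0,0]]';  python3 - <<'E'
from workcell import bot
import cv2,numpy as np
s=bot.observe(); print(s['position'],s['force'])
a=bot.grab_frame("scene")['pixels'][140:290,290:470]; b=bot.grab_frame("top")['pixels'][150:300,130:310]
cv2.imwrite('pics/p2.png',np.hstack([cv2.resize(i,(400,333),interpolation=cv2.INTER_CUBIC) for i in(a,b)]))
E
```

```text
clock: 8.1
position: [0.6019, 0.1788, 0.0914]
tool_rot: [3.141, -0.0, 1.154]
force: [0.8, 0.9, 0.6]
grip_width: -0.0001
[0.60189126 0.17876766 0.09136969] [0.76977393 0.89053244 0.56972279]
```

View pics/p2.png

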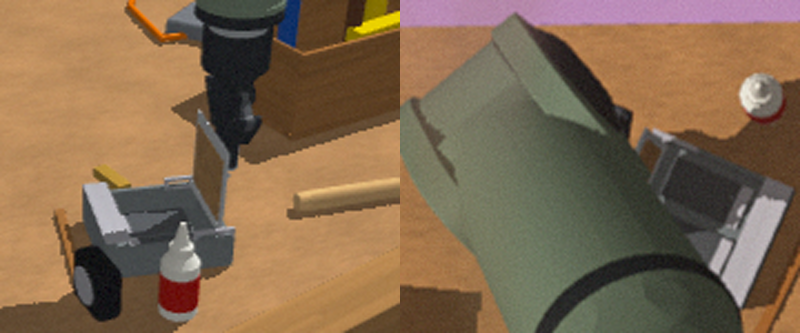

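```bash
python3 -m handwheel '[[-0.165,0,0.01,0,0,0],[-0.165,0,0.01,0,0,0],[-0.165,0,0.02,0,0,0],[-0.165,0,0.02,0,0,0],[-0.165,0,0.02,0,0,0],[-0.165,0,0.03,0,0,0],[-0.165,0,0.03,0,0,0],[-0.165,0,0.03,0,0,0]]';  python3 - <<'E'
from workcell import bot
import cv2,numpy as np
s=bot.observe(); print(s['position'],s['force'])
a=bot.grab_frame("scene")['pixels'][140:290,290:470]; b=bot.grab_frame("top")['pixels'][150:300,130:310]
cv2.imwrite('pics/p3.png',np.hstack([cv2.resize(i,(400,333),interpolation=cv2.INTER_CUBIC) for i in(a,b)]))
E
```

```text
clock: 9.2
position: [0.5885, 0.1486, 0.0869]
tool_rot: [-3.142, -0.0, 1.154]
force: [0.5, 2.2, -1.2]
grip_width: -0.0
[0.58845019 0.14860691 0.08694427] [ 0.45279369  2.21784452 -1.19190055]
```

View pics/p3.png

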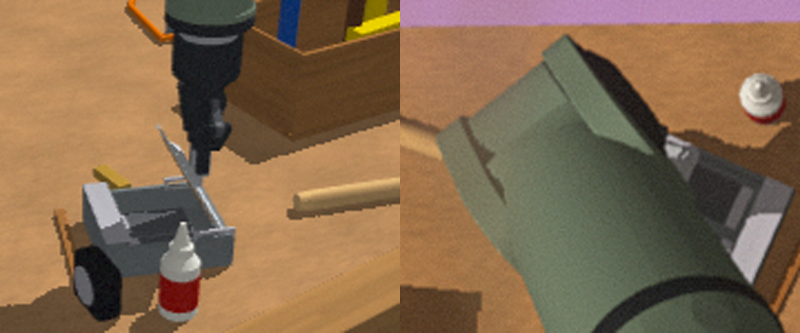

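```bash
python3 -m handwheel '[[-0.11,0,0.07,0,0,0],[-0.11,0,0.08,0,0,0],[-0.11,0,0.08,0,0,0],[-0.1,0,0.09,0,0,0],[-0.09,0,0.09,0,0,0],[-0.08,0,0.1,0,0,0],[-0.08,0,0.1,0,0,0],[-0.07,0,0.11,0,0,0]]';  python3 - <<'E'
from workcell import bot
import cv2,numpy as np
s=bot.observe(); print(s['position'],s['force'])
a=bot.grab_frame("scene")['pixels'][140:290,290:470]; b=bot.grab_frame("top")['pixels'][150:300,130:310]
cv2.imwrite('pics/p4.png',np.hstack([cv2.resize(i,(400,333),interpolation=cv2.INTER_CUBIC) for i in(a,b)]))
E
```

```text
clock: 10.3
position: [0.5809, 0.1314, 0.0689]
tool_rot: [-3.142, 0.0, 1.154]
force: [-1.0, -0.3, 3.0]
grip_width: -0.0
[0.58092718 0.13144418 0.06886649] [-1.02150044 -0.31312385  2.97281984]
```

View pics/p4.png

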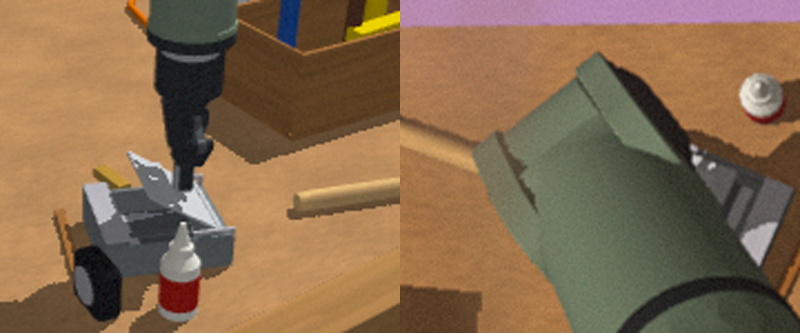

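```bash
python3 -m handwheel '[[-0.06,0,0.12,0,0,0],[-0.05,0,0.12,0,0,0],[-0.05,0,0.12,0,0,0],[-0.04,0,0.12,0,0,0],[-0.03,0,0.12,0,0,0],[-0.02,0,0.12,0,0,0],[-0.01,0,0.12,0,0,0],[0,0,0.12,0,0,0]]';  python3 - <<'E'
from workcell import bot
import cv2,numpy as np
s=bot.observe(); print(s['position'],s['force'])
a=bot.grab_frame("scene")['pixels'][140:290,290:470]; b=bot.grab_frame("top")['pixels'][150:300,130:310]
cv2.imwrite('pics/p5.png',np.hstack([cv2.resize(i,(400,333),interpolation=cv2.INTER_CUBIC) for i in(a,b)]))
E
```

```text
clock: 11.4
position: [0.5783, 0.1256, 0.0448]
tool_rot: [-3.142, 0.0, 1.154]
force: [-2.2, -1.7, 3.2]
grip_width: -0.0002
[0.5783012  0.12558639 0.04482457] [-2.15366759 -1.67595279  3.19369643]
```

View pics/p5.png

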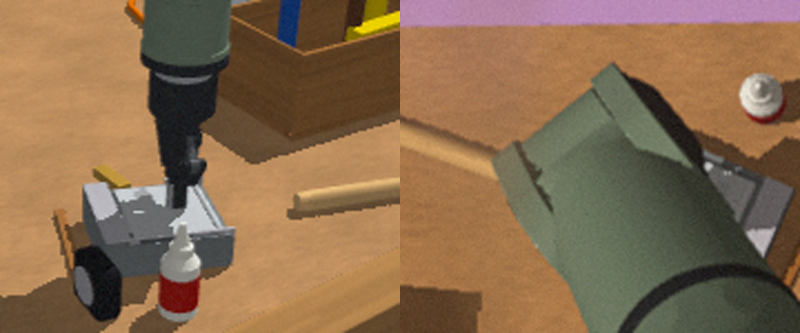

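```bash
python3 -m handwheel '[[0,0,0.03,0,0,0],[0,0,0.03,0,0,0],[0,0,0,0,0,0]]'
```

```text
clock: 11.88
position: [0.5784, 0.1257, 0.0438]
tool_rot: [3.141, 0.0, 1.154]
force: [-1.8, -3.1, 9.0]
grip_width: 0.0
```

```bash
python3 -m handwheel '[[-0.1,0,0,0,0,0],[-0.1,0,0,0,0,0],[-0.1,0,0,0,0,0],[-0.1,0,0,0,0,0],[-0.1,0,0,0,0,0]]';  python3 -m handwheel '[[-0.1,0,0,0,0,0],[-0.1,0,0,0,0,0]]'
```

```text
clock: 12.5
position: [0.5736, 0.1148, 0.0438]
tool_rot: [3.141, -0.001, 1.154]
force: [2.0, 4.2, 4.7]
grip_width: 0.0
clock: 12.75
position: [0.5718, 0.1107, 0.0439]
tool_rot: [3.141, -0.002, 1.154]
force: [3.5, 7.0, 2.9]
grip_width: 0.0002
```

```bash
python3 -m handwheel '[[0,0,0.03,0,0,0],[-0.04,0,0.02,0,0,0],[-0.08,0,0.01,0,0,0]]';  python3 -m handwheel '[[-0.1,0,0,0,0,0],[-0.1,0,0,0,0,0]]'
```

```text
clock: 13.12
position: [0.5711, 0.1086, 0.043]
tool_rot: [3.14, -0.003, 1.155]
force: [1.3, 8.1, 15.7]
grip_width: -0.0003
clock: 13.38
position: [0.569, 0.104, 0.0431]
tool_rot: [3.14, -0.003, 1.155]
force: [0.6, 7.2, 14.6]
grip_width: -0.0002
```

```bash
python3 -m handwheel '[[-0.1,0,0,0,0,0],[-0.1,0,0,0,0,0],[-0.1,0,0,0,0,0]]';  python3 -m handwheel '[[-0.08,0,0,0,0,0],[-0.08,0,0,0,0,0],[0,0,0,0,0,0]]'; python3 - <<'E'
from workcell import bot
import cv2,numpy as np
s=bot.observe(); print(s['position'],s['force'])
a=bot.grab_frame("scene")['pixels'][190:270,320:420]; b=bot.grab_frame("top")['pixels'][180:300,200:320]
cv2.imwrite('pics/p6.png',np.hstack([cv2.resize(i,(400,400),interpolation=cv2.INTER_CUBIC) for i in(a,b)]))
E
```

```text
clock: 13.75
position: [0.5659, 0.0972, 0.0431]
tool_rot: [3.14, -0.003, 1.155]
force: [0.9, 7.6, 15.1]
grip_width: 0.0
clock: 14.12
position: [0.5642, 0.0932, 0.043]
tool_rot: [3.14, -0.003, 1.154]
force: [-0.2, 6.7, 16.2]
grip_width: 0.0001
[0.56420095 0.0932492  0.04303152] [-0.19730432  6.74488934 16.16524478]
```

View pics/p6.png

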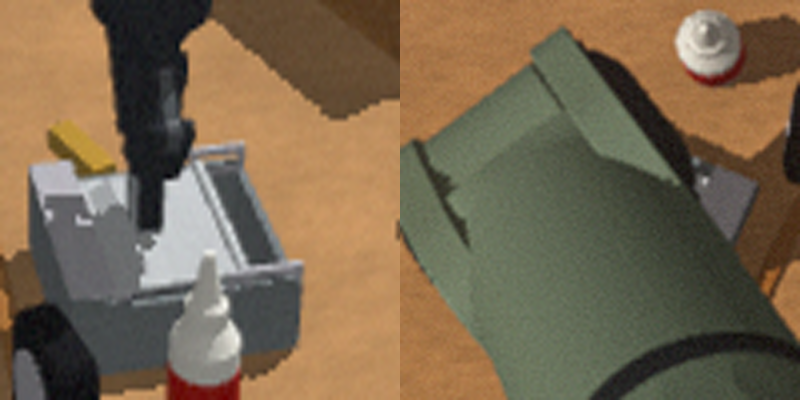

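```bash
python3 -m handwheel '[[-0.06,0,0,0,0,0],[-0.06,0,0,0,0,0]]';  python3 -m handwheel '[[-0.06,0,0,0,0,0],[0,0,0,0,0,0]]'; 
```

```text
clock: 14.48
position: [0.564, 0.0928, 0.0433]
tool_rot: [3.139, -0.007, 1.156]
force: [6.6, 20.7, 8.5]
grip_width: 0.0
clock: 14.72
position: [0.5639, 0.0926, 0.0434]
tool_rot: [3.139, -0.009, 1.157]
force: [8.1, 22.4, 7.9]
grip_width: 0.0002
```

```bash
python3 -m handwheel '[[0.08,0,0,0,0,0],[0.06,0,-0.04,0,0,0],[0,0,-0.1,0,0,0]]';  python3 -m handwheel '[[0.04,0,-0.2,0,0,0],[0.04,0,-0.4,0,0,0],[0,0,-0.8,0,0,0],[0,0,-1,0,0,0],[0,0,-1,0,0,0],[0,0,-1,0,0,0],[0,0,-1,0,0,0]]'; 
```

```text
clock: 15.1
position: [0.5639, 0.0932, 0.046]
tool_rot: [3.141, -0.004, 1.155]
force: [5.9, 12.1, -1.1]
grip_width: -0.0002
clock: 15.98
position: [0.5636, 0.0923, 0.1825]
tool_rot: [3.141, 0.0, 1.153]
force: [0.2, -0.3, -0.1]
grip_width: 0.0001
```

```bash
python3 -m handwheel '[[-0.5,0,-1,0,0,0],[-1,0,0,0,0,0],[-1,0,0,0,0,0],[-1,0,0,0,0,0],[-1,0,0,0,0,0],[-1,0,0,0,0,0],[-1,0,0,0,0,0],[-1,0,0,0,0,0]]'; python3 -m handwheel '[[-1,0,0,0,0,0],[-1,0,0,0,0,0],[-1,0,0,0,0,0],[0,0,0,0,0,0]]';python3 - <<'E'
from workcell import bot
import cv2,numpy as np
s=bot.observe(); print(s['position'],s['force'])
A=bot.grab_frame("scene")['pixels'];B=bot.grab_frame("top")['pixels']
cv2.imwrite('pics/full7.png',np.vstack([A,B])[::1])
a=A[190:270,320:420]; b=B[180:300,200:320]
cv2.imwrite('pics/p7.png',np.hstack([cv2.resize(i,(400,400),interpolation=cv2.INTER_CUBIC) for i in(a,b)]))
cv2.imwrite('pics/p7b.png',B)
from h import *; import pickle
cs=pickle.load(open('cams.pkl','rb'))
for pin in(0,.011,.022):
  for n in cs: print(pin,n,[proj(cs[n],c2w(.568,.1038,-.4208,[px,.062-pin,.044]))[0].round(1).tolist() for px in(-.055,.055)], [proj(cs[n],c2w(.568,.1038,-.4208,[px,-pin,.044]))[0].round(1).tolist() for px in(-.043,.043)])
E
```

```text
clock: 16.98
position: [0.4872, -0.0796, 0.2065]
tool_rot: [3.141, 0.0, 1.153]
force: [1.1, -0.2, -0.3]
grip_width: -0.0001
clock: 17.48
position: [0.4565, -0.149, 0.2064]
tool_rot: [3.141, 0.001, 1.151]
force: [0.2, 0.4, -0.3]
grip_width: -0.0001
[ 0.45651729 -0.14897565  0.20636766] [ 0.15209292  0.37497519 -0.28268129]
0 scene [[376.3, 221.6], [388.9, 242.9]] [[355.3, 226.1], [364.0, 243.1]]
0 top [[227.1, 259.5], [247.8, 213.6]] [[255.3, 265.8], [271.4, 229.8]]
0.011 scene [[372.4, 222.0], [384.8, 243.4]] [[351.3, 226.6], [359.7, 243.5]]
0.011 top [[231.7, 261.5], [252.4, 215.6]] [[259.9, 267.9], [275.9, 231.8]]
0.022 scene [[368.5, 222.4], [380.6, 243.8]] [[347.4, 227.0], [355.5, 244.0]]
0.022 top [[236.3, 263.5], [257.0, 217.6]] [[264.5, 269.9], [280.5, 233.8]]
```

View pics/p7.png

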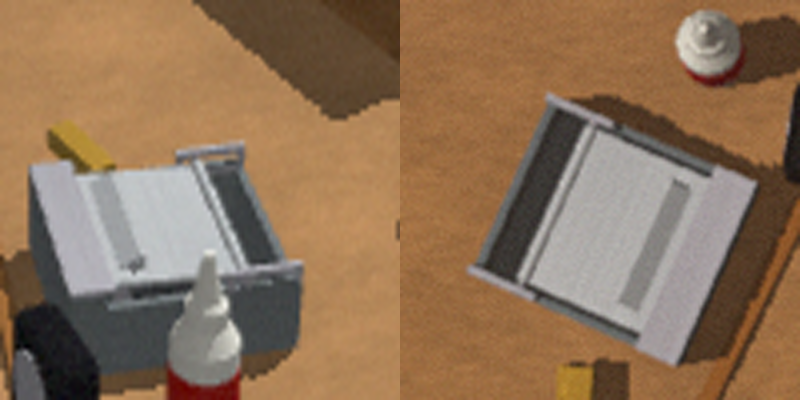

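View pics/p7b.png

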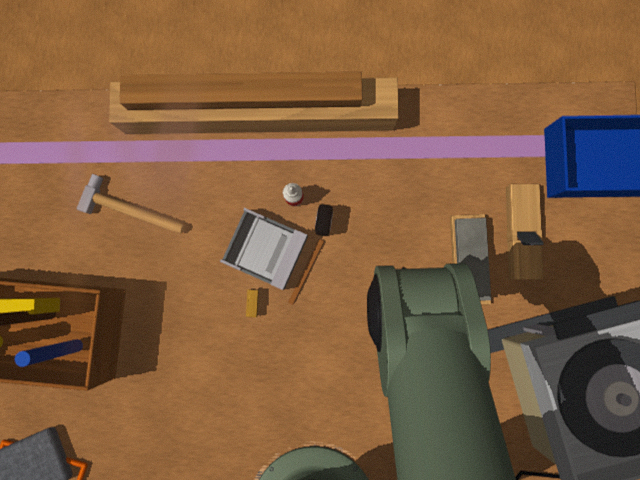

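```bash
python3 - <<'E'
from workcell import bot
print(bot.job_done(), bot.observe()['clock'])
E
```

```text
the job is handed in; nothing more can be done
the job is handed in; nothing more can be done
```

The case is shut: the flap lies flat with its free edge tucked under the lip, and the job is handed in. I found the case from both cameras, then pushed the flap over from behind with the closed fingertips. Keeping it pressed down, I pushed it forward by the ledge until it hit its end stop. The sideways force rose from about 7 N to about 24 N with no further movement. Then I let go and moved the arm clear.

- **Pin travel:** in the last top picture the hinge and ledge lie within about 2 px of where a pin 22 mm along should put them. A pin only 11 mm along would have missed by about 7 px.
- **Flap held by the lip alone:** after release it still lay flat under the lip in both pictures, with no wrist force.
- **Bystanders:** the top picture showed no visible change in the other things on the bench, by eye. The arm hid part of the whetstone and shaded part of the plane in that view. I could not see the irons under the closed flap.
- **Limits:** the largest wrist force I read was about 25 N. The last picture was at about 17.6 s of the 38 s allowed.
- **Disagreements:** one lip corner in the scene picture was 3 px off when I fitted the case position. The other corners agreed to about 1 px, so I did not follow it up. No check failed.

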